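Pack graded forming blocks into a corner fixture and bar them in

ROBOT

A 7-joint arm with a two-finger parallel gripper is mounted at the origin on the work surface. World frame = base frame: x ahead of the robot, y to its left, z up, the work surface at z = 0. Lengths are in m, angles in rad, forces in N, time in s.
With the tool pointing down it reaches from about 0.35 to 0.9 m from the base axis. Payload 7.2 kg.
Tool frame: the origin (TCP) lies midway between the tips of the shut fingers; the grasp point (between the pads) lies 19 mm behind it; z points along the fingers, y is the line along which they close (so a half turn about z gives the same grasp; the last joint's range is limited). The gripper opens to 88 mm and grips with 3 to 60 N. Pads are 20 mm wide; open, the fingers measure 115 mm over their backs; the gripper's body (75 mm by 178 mm) begins 61 mm behind the grasp point.
Start: joints at [-1.211, 0.411, -0.013, 1.596, 0.006, 1.134, -0.082], TCP at [0.259, 0.569, 0.223] pointing down, gripper open.
Joint ranges: [-2.95, 2.95], [-0.29, 1.99], [-1.47, 1.44], [0.14, 2.54], [-1.03, 4.17], [0.13, 1.85], [-2.86, 2.86]. Speed limits (rad/s): [2.39, 2.39, 3.01, 3.01, 3.14, 3.14, 3.14].

INTERFACE

Orientations are given as a unit quaternion [w, x, y, z].
In Python, from workcell import r gives the robot as it stands. Calls block until the motion is done:
- r.move_to(position, orientation): joint-space move of the TCP to a pose.
- r.movel(position, ori=None, velocity=0.15, until_force=None): straight line of the TCP; ori=None keeps the orientation; velocity is the mean speed in m/s. With until_force (N) it stops when the force on the tool has changed by that much, and returns True; else False.
- r.movej(angles): joint-space move.
- r.command_gripper(opening, f_grip=None): finger opening in m; f_grip is the grip in N (None keeps the last); returns when the fingers have stopped.
- r.wait(seconds).
- r.ik(position, orientation): joint angles nearest the present ones, or None.
- r.sense(): the state.
- r.camera(name): name is "scene" or "top"; returns a dict with "image" (420x560x3 uint8, blue, green, red), "K" (3x3 intrinsics, pixels), "R" (3x3) and "t" (3): a world point X has camera coordinates R X + t. Camera axes: x right, y down, z forward; pixel columns grow to the right and rows downward; lengths in m; the calibration is good to about 2 mm. A picture is of the moment at which its call begins. There is no depth.
A pose or a line that the arm cannot do raises r.MotionError and nothing moves.
- r.close_job(): hands the job in; it is judged then, once.
Trained networks look in a picture, given as the dict that the camera call returned (one of the last four; its "shot" number tells which), for a name from the list of things; names that differ only in an ending like _2 or _b are one class to them, and where a whole thing is asked for, a point or a joint stands for the part that bears it (a point fixed in the world has none). Each returns a list of dicts, best first, with "p" (0 to 1); they miss things now and then, are a little off and sometimes report something else, mostly with a low value. They report only what shows in the picture. A call takes as long as a camera call.
- r.search_frame(picture, thing): "bbox" ([left, top, width, height] in pixels, round what is visible of it).
- r.masks_of(picture, thing): "region" (420x560 bool, what is visible of it) and "bbox" ([left, top, width, height] in pixels, round what is visible of it).
- r.place_of(picture, thing): "at" ([column, row] in pixels: a listed point, or the origin of a listed thing).
The state is a dict: "time_s": time; "joint_positions": joint angles; "joint_vel": joint speeds; "joint_torque": joint torques, N m; "ee_pos": TCP position; "eef_rot": TCP orientation; "contact_force": force on the tool from outside, world axes, zero at the start; "ft_torque": the same for the moment, N m; "opening": finger opening in m; "grip_force": force on a finger pad.
Only numpy, scipy, OpenCV 4.12 (cv2) and the standard library are available. Lean on these libraries where they do the work, as an engineer would, in place of code of your own. Each camera call takes 0.05 s, during which the arm holds its last target. There are 200 camera calls.

TASK

Clear the brass offcut from the steel packing fixture into the plywood scrap tray. Then pack every aluminium forming block on the bench into the fixture, groove up, in one row along the far fence from the left end stop in order of length, longest at the end stop: all lying across the row with an end flush against the fence, the first pushed fully home against the end stop and each next one pushed up against the one before without gaps. Last, lay the steel retaining bar over the row, flat in both saddles and about centred between them, and leave the jar standing.

Things in the scene. Friction and masses are not known exactly. Their poses are not given: they have to be found in the camera images.
- fixture: Packing fixture fixed to the bench: dark steel plate 116 (x) x 300 (y) x 10 mm, a fence 12 mm high and 10 thick on its far (+x) edge, an end stop 26 high and 10 thick across its left (+y) end, and beyond the row's ends two posts with U-shaped saddles for the bar. Origin on the bench, 10 mm to +y of the plate's centre. x points away from the robot, y to its left, with a small yaw.
- corner (a point): Inner corner of fence and end stop, on the plate's upper face (10 mm above the bench); axes as the fixture's. The fence's face is the plane x = 0, the stop's y = 0; the blocks' room lies at negative x (plate goes on to x = -98 mm) and negative y (free to y = -230 mm, where the right post begins).
- rest (a point): Midway between the saddles at seat height, 62 mm above the bench, axes as the fixture's: the place of the bar's origin once laid. The seats are at y = +135 and -135 mm from here, 22 mm long in y and 30 mm wide in x between two lips 10 mm high and 6 thick (tops 72 mm above the bench).
- bar: Retaining bar, flat steel 24 (x) x 300 (y) x 12 mm, 350 g, flat on the bench in front of the fixture at the start. Origin at the centre of its underside; long axis y.
- offcut: Brass offcut 40 (x) x 18 (y) x 16 mm, 90 g, left lying on the fixture's plate. Origin at the centre of its underside.
- tray: Open plywood scrap tray fixed to the bench at the left, 150 (x) x 130 (y) x 35 mm outside, walls and floor 4 mm. Origin at the centre of its underside.
- jar: Amber glass jar with a steel cap, 48 mm across, 75 mm tall, at the right; it must stay standing. Origin at the centre of its underside.
- block_a: Aluminium forming block 66 (length, x) x 30 (width, y) x 42 mm high, about 216 g (varies), with a groove 12 mm wide and 6 mm deep along the length of its top. Stands groove up on the bench at the right; origin at the centre of its underside. May be absent.
- block_b: Aluminium forming block 58 (length, x) x 30 (width, y) x 42 mm high, about 190 g (varies), with a groove 12 mm wide and 6 mm deep along the length of its top. Stands groove up on the bench at the right; origin at the centre of its underside. May be absent.
- block_c: Aluminium forming block 50 (length, x) x 30 (width, y) x 42 mm high, about 164 g (varies), with a groove 12 mm wide and 6 mm deep along the length of its top. Stands groove up on the bench at the right; origin at the centre of its underside. May be absent.
- block_d: Aluminium forming block 42 (length, x) x 30 (width, y) x 42 mm high, about 138 g (varies), with a groove 12 mm wide and 6 mm deep along the length of its top. Stands groove up on the bench at the right; origin at the centre of its underside. May be absent.
- block_e: Aluminium forming block 34 (length, x) x 30 (width, y) x 42 mm high, about 111 g (varies), with a groove 12 mm wide and 6 mm deep along the length of its top. Stands groove up on the bench at the right; origin at the centre of its underside. May be absent.

How it is judged:
By the outcome, as a careful person would: the job done as asked, in the order asked, and still so for the second after the job is handed in, with the robot touching nothing.
Of block_a, block_b, block_c, block_d, block_e only 3 to 5 are there at a start; the rules pass over those that are not, and their reading is None.
At some moment in a run one of block_a, block_b, block_c, block_d, block_e may be knocked a few centimetres aside while the robot is not near it.
Once in a run the grip may slacken for a moment while it holds something.
It also fails if it takes over 210 s, if anything falls off the work surface, if the arm or the gripper's body presses on something with over 40 N, if the wrist force passes 120 N, or if a joint passes its speed limit or range.

## Working session

There is one attempt and no reset: what is moved stays moved. The work goes in short steps, each a Python script; the robot and the scene stay as the last script left them, time stands still between calls to the robot, and variables do not carry over. Pictures are saved under pics/ and viewed, at most 14 in all, crops included, and the job is handed in when it is done.

```bash
ls; mkdir -p pics
python3 - <<'E'
from workcell import r
import cv2,numpy as np
for n in("scene","top"):
    c=r.camera(n); cv2.imwrite(f"pics/{n}0.png",c["image"])
    print(n,c["K"].tolist(),c["R"].round(4).tolist(),c["t"].round(4).tolist())
    for th in["corner","rest","bar","offcut","tray","jar","block_a","fixture"]:
        print(th,[(np.round(d["at"],1).tolist(),round(d["p"],2)) for d in r.place_of(c,th)][:6])
s=r.sense();print(s)
E
```

```text
pics
scene [[390.3437893509672, 0.0, 284.4909920650723], [0.0, 390.3437893509672, 213.77431192184895], [0.0, 0.0, 1.0]] [[0.5758, 0.8174, -0.0146], [0.5184, -0.3789, -0.7666], [-0.6322, 0.4338, -0.642]] [-0.2767, -0.2202, 1.2482]
corner [([382.0, 220.5], 0.76)]
rest [([336.1, 214.5], 0.61)]
bar [([274.2, 212.8], 0.72)]
offcut [([316.9, 235.8], 0.6)]
tray [([185.6, 312.3], 0.63)]
jar [([94.0, 269.4], 0.57)]
block_a [([222.7, 282.6], 0.84), ([199.1, 244.3], 0.76), ([186.0, 309.0], 0.7)]
fixture [([339.8, 233.9], 0.83)]
top [[543.2934868676, 0.0, 279.36284390113485], [0.0, 543.2934868676, 199.76552150762754], [0.0, 0.0, 1.0]] [[0.0134, -0.9999, 0.0101], [-0.9933, -0.0145, -0.115], [0.1151, -0.0084, -0.9933]] [-0.0385, 0.5214, 1.4988]
corner [([205.3, 164.9], 0.91)]
rest [([241.2, 172.3], 0.73), ([237.0, 182.0], 0.3)]
bar [([268.3, 236.4], 0.82)]
offcut [([143.3, 212.1], 0.68), ([257.8, 189.1], 0.56), ([372.2, 182.5], 0.48)]
tray [([144.3, 211.6], 0.78)]
jar [([416.8, 258.3], 0.55)]
block_a [([265.4, 233.2], 0.73), ([337.2, 236.5], 0.67), ([371.9, 183.2], 0.61), ([342.1, 191.5], 0.61)]
fixture [([238.7, 182.3], 0.92)]
{'time_s': 0.9, 'joint_positions': array([-1.21120343,  0.41105324, -0.01271235,  1.59618585,  0.00562232,
        1.13429888, -0.08220253]), 'joint_vel': array([-1.37755443e-03,  9.67328864e-04, -1.37230265e-03,  4.88513480e-05,
       -3.68184749e-04, -1.32276046e-03,  1.31133270e-03]), 'joint_torque': array([-6.20717474e-04, -5.87713909e+01,  6.40198532e-01, -2.91380918e+01,
       -5.38184226e-02,  1.02753341e-02, -2.80728494e-05]), 'ee_pos': array([0.25930508, 0.56868619, 0.22268839]), 'eef_rot': array([1.38311012e-05, 2.12255724e-01, 9.77214155e-01, 4.37091163e-05]), 'contact_force': array([-0.48267991, -0.22710362, -0.54643967]), 'ft_torque': array([-0.04153622,  0.04552031, -0.03792104]), 'grip_force': 0.0, 'opening': 0.08772331100435725}
```

```bash
python3 -c "
import cv2
a=cv2.imread('pics/top0.png')[100:320,80:480];cv2.imwrite('pics/top0c.png',cv2.resize(a,None,fx=2,fy=2,interpolation=2))"
```

```text
(no output)
```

View pics/top0c.png

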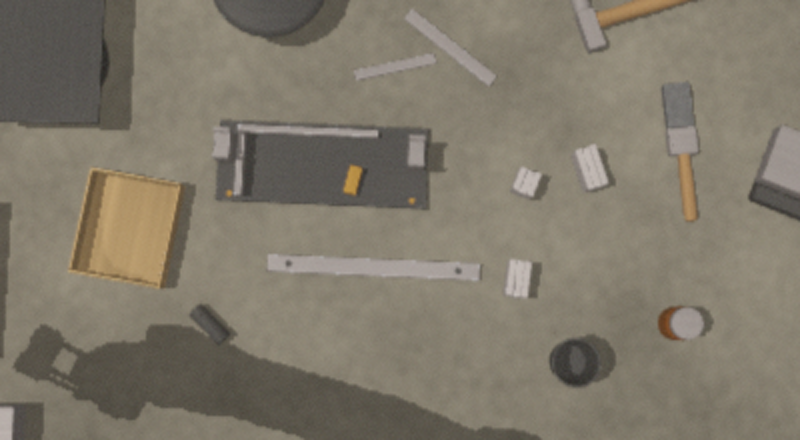

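View pics/scene0.png

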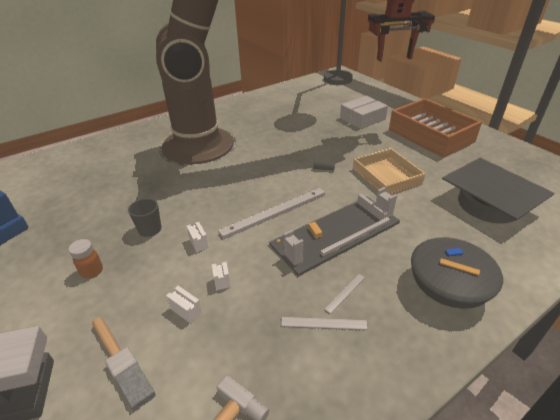

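```bash
cat > h.py <<'E'
from workcell import r
import cv2, numpy as np
from scipy.optimize import minimize
def proj(c,P):
    q=np.atleast_2d(P)@c["R"].T+c["t"]; q=q@c["K"].T
    return q[:,:2]/q[:,2:]
def ray(c,px,z):                       # pixel -> world point at height z
    d=c["R"].T@np.linalg.solve(c["K"],[px[0],px[1],1]); o=-c["R"].T@c["t"]
    return o+d*(z-o[2])/d[2]
def box(x,y,a,L,W,z0,z1):
    ca,sa=np.cos(a),np.sin(a)
    return np.array([[x+ca*u-sa*v,y+sa*u+ca*v,z] for z in(z0,z1) for u in(-L/2,L/2) for v in(-W/2,W/2)])
S=6
def fit(views,L,W,z0,z1,x0,freeL=False):
    """box pose (x,y,yaw[,L]) whose silhouettes match the masks; views=[(cam,region)]"""
    crops=[]
    for c,m in views:
        ys,xs=np.nonzero(m); o=np.array([xs.min()-6,ys.min()-6]); wh=np.array([xs.max()+7,ys.max()+7])-o
        M=np.zeros((wh[1],wh[0]),np.float32); M[ys-o[1],xs-o[0]]=1
        crops.append((c,o,cv2.GaussianBlur(M,(0,0),.7)))
    def cost(p):
        e=0
        for c,o,M in crops:
            h=cv2.convexHull((((proj(c,box(*p[:3],p[3] if freeL else L,W,z0,z1))-o+.5)*S)*16).astype(np.int32))
            I=np.zeros((M.shape[0]*S,M.shape[1]*S),np.uint8); cv2.fillConvexPoly(I,h,255,shift=4)
            I=cv2.GaussianBlur(cv2.resize(I,M.shape[::-1],interpolation=cv2.INTER_AREA)/np.float32(255),(0,0),.7)
            e+=np.abs(I-M).sum()/M.sum()
        return e/len(crops)
    best=None
    for a in([x0[2]] if len(x0)>2 else np.arange(0,np.pi,np.pi/8)):
        p=list(x0[:2])+[a]+([L] if freeL else [])
        n=len(p); sim=np.array([p]+[np.array(p)+np.eye(n)[i]*[.008,.008,.2,.008][i] for i in range(n)])
        s=minimize(cost,p,method="Nelder-Mead",options=dict(initial_simplex=sim,xatol=1e-4,fatol=1e-4))
        if best is None or s.fun<best.fun: best=s
    return best.x,best.fun
def cams(): return r.camera("top"),r.camera("scene")
def centre(m): return np.argwhere(m).mean(0)[::-1]
def quat(th):                          # tool down, closing line along angle th (folded to +-90 deg)
    y=np.array([np.cos(th),np.sin(th),0]); z=np.array([0,0,-1.]); x=np.cross(y,z)
    from scipy.spatial.transform import Rotation as Ro
    return np.roll(Ro.from_matrix(np.c_[x,y,z]).as_quat(),1)
def masks(c,th,pmin=.3): return [(d["region"],d["p"]) for d in r.masks_of(c,th) if d["p"]>pmin]
def blocks(T=None,C=None):
    """[(x,y,yaw,L,err)] of blocks, matched between the two views"""
    if T is None: T,C=cams()
    out=[]; mc=[(m,ray(C,centre(m),.021)) for m,p in masks(C,"block_a")]
    for m,p in masks(T,"block_a"):
        w=ray(T,centre(m),.03)
        near=[q for q,v in mc if np.hypot(*(v-w)[:2])<.03]
        vs=[(T,m)]+[(C,q) for q in near[:1]]
        s,e=fit(vs,.05,.03,0,.042,w[:2],True); out.append((*s.round(4),round(e,3),len(vs),round(p,2)))
    return out
E
python3 - <<'E'
from h import *
np.set_printoptions(precision=4,suppress=True)
T,C=cams()
for b in blocks(T,C): print("block",b)
for n,L,W,z0,z1 in[("bar",.024,.3,0,.012),("offcut",.04,.018,.01,.026),("tray",.15,.13,0,.035),("jar",.048,.048,0,.075)]:
    mt,mc=masks(T,n),masks(C,n)
    for m,p in mt[:2]:
        w=ray(T,centre(m),(z0+z1)/2)
        near=[q for q,_ in mc if np.hypot(*(ray(C,centre(q),(z0+z1)/2)-w)[:2])<.03]
        print(n,round(p,2),len(near),fit([(T,m)]+[(C,q) for q in near[:1]],L,W,z0,z1,w[:2]))
for n,z in[("corner",.01),("rest",.062),("fixture",0)]:
    print(n,[ray(c,r.place_of(c,n)[0]["at"],z) for c in(T,C)])
np.savez("fx.npz",t=masks(T,"fixture")[0][0],c=masks(C,"fixture")[0][0])
a=T["image"][150:215,180:300]; cv2.imwrite("pics/fix.png",cv2.resize(a,None,fx=6,fy=6,interpolation=cv2.INTER_CUBIC))
import pickle; pickle.dump((T,C),open("c0.pkl","wb"))
E
```

```text
block (np.float64(0.5725), np.float64(-0.2996), np.float64(0.3015), np.float64(0.0546), np.float64(0.111), 2, 0.57)
block (np.float64(0.4163), np.float64(-0.1967), np.float64(-0.1238), np.float64(0.0481), np.float64(0.101), 2, 0.56)
block (np.float64(0.55), np.float64(-0.208), np.float64(2.7933), np.float64(0.0331), np.float64(0.086), 2, 0.46)
bar 0.89 1 (array([0.4284, 0.0062, 3.1107]), np.float64(0.13579382002353668))
offcut 0.63 1 (array([0.5508, 0.0365, 2.7741]), np.float64(0.37581419944763184))
tray 0.6 1 (array([ 0.4785,  0.3523, -0.1656]), np.float64(0.05411575734615326))
jar 0.73 0 (array([ 0.5366, -0.2049,  0.8905]), np.float64(1.3049715757369995))
jar 0.67 1 (array([ 0.3547, -0.4198,  1.583 ]), np.float64(0.3657612204551697))
corner [array([0.6259, 0.1874, 0.01  ]), array([0.6205, 0.1872, 0.01  ])]
rest [array([0.5957, 0.0814, 0.062 ]), array([0.5916, 0.0741, 0.062 ])]
fixture [array([0.5726, 0.0822, 0.    ]), array([0.5831, 0.0818, 0.    ])]
```

View pics/fix.png

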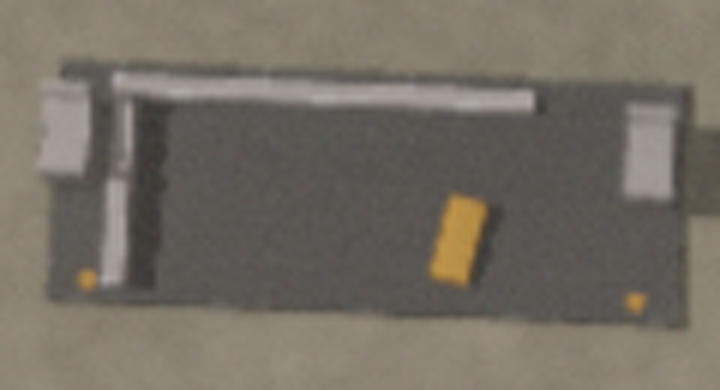

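Run:
```python
from h import *
import pickle
np.set_printoptions(precision=4,suppress=True)
T,C=pickle.load(open("c0.pkl","rb"))
g=lambda u,v,z: ray(T,(180+(u+.5)/6-.5,150+(v+.5)/6-.5),z)
P=[g(62,62,.01),g(692,88,.01),g(688,327,.01),g(50,300,.01)]; P=np.array(P)
print(P); e=lambda a,b:(P[a]-P[b])[:2]
for a,b in((0,1),(3,2),(0,3),(1,2)):
    d=e(a,b); print(np.linalg.norm(d),np.arctan2(d[1],d[0]))
print("fence ends top near edge",g(130,98,.022),g(535,112,.022))
print("posts: L left/right edge, top/bottom",g(42,95,.072),g(88,97,.072),g(85,175,.072),g(42,172,.072))
print("R",g(628,105,.072),g(675,107,.072),g(672,199,.072),g(624,197,.072))
print("offcut",[g(*q,.026) for q in((455,194),(488,203),(467,287),(430,276))])
print("stop inner edge",g(133,100,.036),g(124,285,.036))
```

```text
[[ 0.6357  0.227   0.01  ]
 [ 0.6277 -0.0747  0.01  ]
 [ 0.5125 -0.074   0.01  ]
 [ 0.521   0.229   0.01  ]]
0.3018225497597111 1.5442317481327217
0.30307858066421134 1.5427808830054535
0.11473092265411504 -0.017228789941624873
0.11518915174810515 -0.006363385786156126
fence ends top near edge [0.6166 0.1923 0.022 ] [0.6128 0.0001 0.022 ]
posts: L left/right edge, top/bottom [0.6085 0.2258 0.072 ] [0.6079 0.2047 0.072 ] [0.5717 0.2049 0.072 ] [0.5728 0.2246 0.072 ]
R [ 0.608  -0.0431  0.072 ] [ 0.6073 -0.0647  0.072 ] [ 0.5646 -0.0638  0.072 ] [ 0.5652 -0.0418  0.072 ]
offcut [array([0.5723, 0.0372, 0.026 ]), array([0.5682, 0.0216, 0.026 ]), array([0.5282, 0.0308, 0.026 ]), array([0.5331, 0.0483, 0.026 ])]
stop inner edge [0.6132 0.1889 0.036 ] [0.5256 0.1905 0.036 ]
```

```bash
cat >> h.py <<'E'
def best(p,th):
    j0=r.sense()["joint_positions"]; c=[]
    for k in(-1,0,1):
        q=quat(th+k*np.pi); j=r.ik(p,q)
        if j is not None: c.append((np.abs(np.array(j)-j0).max()+ .3*abs(j[6]),k,q))
    return min(c,key=lambda v:v[0])[2]
def over(x,y,th,z=.18):
    q=best([x,y,z],th); r.move_to([x,y,z],q); return q
def st(*a):
    s=r.sense(); print(*a,"t",round(s["time_s"],1),"p",s["ee_pos"].round(4),"F",s["contact_force"].round(1),"op",round(s["opening"],4),"g",round(s["grip_force"],1))
    return s
E
python3 - <<'E'
from h import *
over(.5505,.0345,-.27+np.pi/2,.12); st()
r.command_gripper(.045)
r.movel([.5505,.0345,.0125],until_force=8); st("down")
r.command_gripper(0,25); st("grip")
r.movel([.5505,.0345,.13]); st("up")
over(.4785,.3523,np.pi/2-.16,.13); st()
r.movel([.4785,.3523,.045]); st()
r.command_gripper(.05); r.movel([.4785,.3523,.15],velocity=.25); st()
over(.4785,.3523,np.pi/2,.25)
over(.40,.40,np.pi/2,.25)
T,C=cams()
for b in blocks(T,C): print("block",[float(v) for v in b])
for n,c in(("t",T),("s",C)): cv2.imwrite(f"pics/{n}1.png",c["image"])
E
```

```text
t 4.1 p [0.5506 0.0357 0.1201] F [-0.8 -0.1 -0.5] op 0.0877 g 0.0
down t 5.7 p [0.5488 0.0344 0.0104] F [-1.7 -0.6  6.8] op 0.045 g 3.3
grip t 6.2 p [0.5494 0.0349 0.0104] F [-0.1  1.4  6.7] op 0.0178 g 27.6
up t 7.2 p [0.5498 0.0345 0.1291] F [-0.1  0.1 -1.2] op 0.018 g 25.0
t 8.4 p [0.4796 0.3503 0.1299] F [ 0.8  0.4 -1.4] op 0.0175 g 25.0
t 9.1 p [0.4793 0.352  0.0457] F [ 1.4  0.1 -0.8] op 0.0175 g 25.0
t 10.4 p [0.4784 0.3524 0.1505] F [-0.7 -0.3 -0.8] op 0.0501 g 0.0
block [0.5527, -0.2097, 1.2558, 0.0238, 0.187, 1.0, 0.66]
block [0.4141, -0.1962, -0.0716, 0.0489, 0.09, 2.0, 0.52]
```

View pics/s1.png

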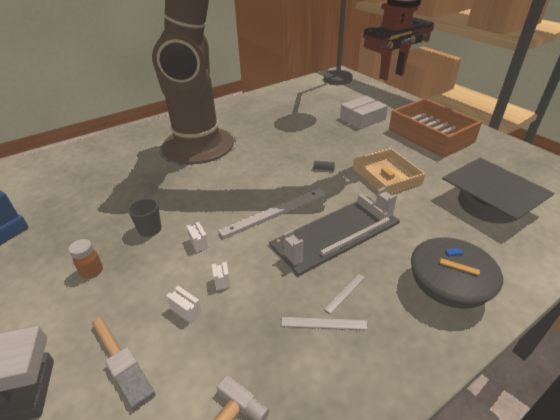

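```bash
cat >> h.py <<'E'
YAW=-.026
ex=np.array([np.cos(YAW),np.sin(YAW),0]); ey=np.array([-np.sin(YAW),np.cos(YAW),0])
H=.0150                                # tip height above block's underside
def pick(x,y,a):
    r.command_gripper(.088)
    over(x,y,a,.13); r.movel([x,y,H],until_force=10); st("at block")
    r.command_gripper(0,45); r.wait(.2); st("grip")
    r.movel([x,y,.14]); return st("lifted")
def place(corner,L,yfree):
    """corner world xy; yfree = fixture y of the surface to push up to"""
    w=lambda u,v,z: np.array([corner[0],corner[1],0])+ex*u+ey*v+[0,0,z]
    u,v=-L/2-.012,yfree-.015-.014
    p=w(u,v,.0); over(p[0],p[1],YAW,.12); st("over")
    r.movel(w(u,v,.01+H+.006)); r.movel(w(u,v,.01+H-.006),velocity=.02,until_force=4); s=st("on plate")
    z=s["ee_pos"][2]+.0005
    print(r.movel(w(u+.03,v,z),velocity=.02,until_force=7)); s=st("fence")
    d=s["ee_pos"]-w(0,0,0); u=d@ex
    print(r.movel(w(u,v+.03,z),velocity=.02,until_force=8)); s=st("stop")
    d=s["ee_pos"]-w(0,0,0); v=d@ey
    print(r.movel(w(u+.01,v,z),velocity=.02,until_force=6)); s=st("fence")
    d=s["ee_pos"]-w(0,0,0); print("corner frame: fence u",d@ex+L/2,"face v",d@ey+.015)
    return s
def release(z=.14):
    p=r.sense()["ee_pos"]; r.command_gripper(.085); r.movel([*p[:2],z],velocity=.25); st("released")
E
python3 - <<'E'
from h import *
s=pick(.5725,-.2996,.30)
if s["opening"]>.03:
    place((.6215,.1895),round(s["opening"]*1000)/1000,0)
E
```

```text
at block t 15.8 p [ 0.573  -0.3001  0.0158] F [ 0.1 -0.6  0.1] op 0.0877 g 0.0
grip t 16.5 p [ 0.5727 -0.2996  0.0153] F [-1.4  1.3  5.6] op 0.0577 g 44.9
lifted t 17.5 p [ 0.572  -0.2991  0.1389] F [ 0.4  0.  -2.3] op 0.058 g 44.9
over t 19.2 p [0.5802 0.16   0.1202] F [ 0.6  0.2 -2.3] op 0.0575 g 44.9
on plate t 20.4 p [0.5803 0.1618 0.0251] F [0.4 0.7 5.5] op 0.0574 g 44.9
True
fence t 20.7 p [0.5803 0.1618 0.0252] F [-0.3  0.5  4.9] op 0.0581 g 44.9
True
stop t 21.6 p [0.5807 0.1746 0.0252] F [-0.3 -0.2  4.6] op 0.058 g 44.9
True
fence t 21.8 p [0.5807 0.1746 0.0252] F [-0.9  0.7  6.3] op 0.0574 g 44.9
corner frame: fence u -0.01139562062371886 face v -0.0009141808785590316
```

```bash
cat >> h.py <<'E'
def push(d,F=7,maxd=.03,step=.0015,z=None):
    """step along d until the tool feels F against it; returns (pos, force, hit)"""
    p=r.sense()["ee_pos"].copy()
    if z is not None: p[2]=z
    f0=r.sense()["contact_force"]@d
    for i in range(int(maxd/step)):
        p=p+d*step; r.movel(p,velocity=.03); s=r.sense(); f=s["contact_force"]@d-f0
        if f<-F: return s["ee_pos"],f,True
    return s["ee_pos"],f,False
E
python3 - <<'E'
from h import *
for d,n in((ex,"x"),(ey,"y"),(ex,"x")):
    print(n,push(d,z=.0255)); s=st()
c=np.array([.6215,.1895,0]); d=s["ee_pos"]-c; print(d@ex+.029,d@ey+.015)
E
```

```text
x (array([0.58083532, 0.17469312, 0.02535141]), np.float64(-8.910212913243967), True)
t 22.3 p [0.5808 0.1747 0.0254] F [-10.   -3.   12.8] op 0.058 g 44.9
y (array([0.58054525, 0.17492159, 0.02532271]), np.float64(-7.440467306040743), True)
t 22.8 p [0.5805 0.1749 0.0253] F [ -1.8 -10.7   3.9] op 0.0578 g 44.9
x (array([0.58116926, 0.17472444, 0.02536799]), np.float64(-7.205980717221189), True)
t 23.3 p [0.5812 0.1747 0.0254] F [-8.8 -3.5 11.8] op 0.0581 g 44.9
-0.01093298692911802 -0.0008190504782199202
```

Run:
```python
from h import *
C=r.camera("scene"); u,v=proj(C,[.60,.15,.03])[0].astype(int); print(u,v)
a=C["image"][v-60:v+60,u-75:u+75]; cv2.imwrite("pics/s2.png",cv2.resize(a,None,fx=5,fy=5,interpolation=cv2.INTER_CUBIC))
```

```text
365 218
```

View pics/s2.png

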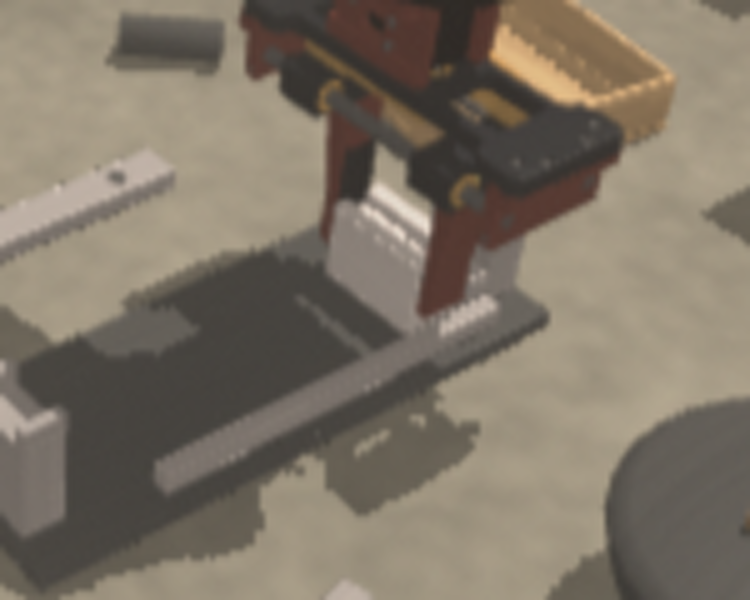

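Run:
```python
from h import *
p=r.sense()["ee_pos"]; r.movel([p[0]-.004,p[1]-.003,.0295],velocity=.05); st()
print("x",push(ex)); s=st()
c=np.array([.6215,.1895,0]); d=s["ee_pos"]-c; print(d@ex+.029,d@ey+.015)
```

```text
t 23.6 p [0.5767 0.1724 0.0292] F [-0.1 -0.1 -2.6] op 0.0577 g 44.9
x (array([0.58878837, 0.17223672, 0.02863518]), np.float64(-9.275486186020585), True)
t 26.1 p [0.5888 0.1722 0.0286] F [-9.4  0.3  2.8] op 0.0577 g 44.9
-0.0032517827139110327 -0.003107853515995237
```

Run:
```python
from h import *
p=r.sense()["ee_pos"]; p=p-ex*.001; r.movel([p[0],p[1],.0292],velocity=.05); st()
print("y",push(ey)); s=st(); p=s["ee_pos"]-ey*.0005
r.movel([p[0],p[1],.020],velocity=.02,until_force=5); s=st("down")
c=np.array([.6215,.1895,0]); d=s["ee_pos"]-c; print(d@ex+.029,d@ey+.015)
C=r.camera("scene"); u,v=365,218
a=C["image"][v-40:v+40,u-30:u+70]; cv2.imwrite("pics/s3.png",cv2.resize(a,None,fx=6,fy=6,interpolation=cv2.INTER_CUBIC))
```

```text
t 26.4 p [0.5882 0.1723 0.0294] F [ 0.6 -0.2 -1.7] op 0.0578 g 44.9
y (array([0.58852288, 0.17471175, 0.02956041]), np.float64(-9.728446950432557), True)
t 27.4 p [0.5885 0.1747 0.0296] F [-1.1 -9.9  0.4] op 0.0582 g 44.9
down t 27.7 p [0.5878 0.1743 0.0256] F [-0.4  0.4 -1.7] op 0.0576 g 44.9
-0.004244402171212049 -0.0010453399457259517
```

View pics/s3.png

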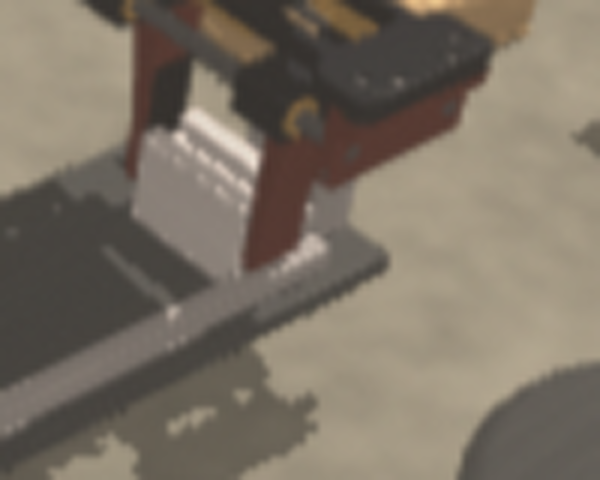

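Run:
```python
from h import *
c=np.array([.6215,.1895,0])
p=r.sense()["ee_pos"]
for d,n in((ex,"x"),(ey,"y"),(ex,"x")):
    q=push(d,z=.0258,step=.001); s=st(n); e=s["ee_pos"]-c; print(e@ex+.029,e@ey+.015)
```

```text
x t 28.5 p [0.5888 0.1745 0.0255] F [-8.1  0.3  3.2] op 0.0579 g 44.9
-0.0032954324631373384 -0.0008836567011839373
y t 29.3 p [0.5887 0.1747 0.0257] F [-3.7 -7.4 -0.6] op 0.0579 g 44.9
-0.0034128532306182367 -0.0006474605205743118
x t 30.0 p [0.5888 0.1744 0.0255] F [-12.5  -2.5   6.6] op 0.0578 g 44.9
-0.0032540540300290237 -0.0009483365902492082
```

```bash
cat >> h.py <<'E'
CORN=np.array([.6182,.1889])
def place2(L,yface):
    w=lambda u,v,z: np.array([*CORN,0])+ex*u+ey*v+[0,0,z]
    fr=lambda p:((p-w(0,0,0))@ex+L/2,(p-w(0,0,0))@ey+.015)
    u,v=-L/2-.005,yface-.015-.007
    p=w(u,v,0); over(p[0],p[1],YAW,.12); s=st("over")
    if abs(s["opening"]-L)>.003: print("GRIP?"); return
    r.movel(w(u,v,.01+H+.006)); r.movel(w(u,v,.01+H+.002),velocity=.03); st("low")
    q=push(ex); print("x",q[1:],fr(q[0])); p=q[0]-ex*.001; r.movel(p,velocity=.03)
    q=push(ey); print("y",q[1:],fr(q[0])); p=q[0]-ey*.0005
    r.movel([p[0],p[1],.015],velocity=.02,until_force=5); s=st("down"); z=s["ee_pos"][2]+.0003
    for d in(ex,ey,ex):
        q=push(d,z=z,step=.001); print(q[1:],fr(q[0]))
    release()
E
python3 - <<'E'
from h import *
p=r.sense()["ee_pos"]; r.movel([*p[:2],.0257],velocity=.02); release()
over(.40,.30,np.pi/2,.25)
T,C=cams()
for b in blocks(T,C): print("block",[float(v) for v in b])
for n,c in(("t",T),("s",C)): cv2.imwrite(f"pics/{n}4.png",c["image"])
u,v=proj(T,[.56,-.04,.03])[0].astype(int)
cv2.imwrite("pics/t4c.png",cv2.resize(T["image"][140:260,190:390],None,fx=4,fy=4,interpolation=cv2.INTER_CUBIC))
E
```

```text
released t 31.5 p [0.5884 0.1749 0.1398] F [-0.1  0.5  0.4] op 0.0849 g 0.0
block [0.4147, -0.1971, 2.9793, 0.0473, 0.145, 2.0, 0.74]
block [0.3563, -0.4259, 1.312, 0.0461, 0.22, 1.0, 0.7]
block [0.5901, 0.1761, 3.0979, 0.0522, 0.293, 2.0, 0.66]
block [0.5497, -0.2071, 1.2296, 0.0278, 0.152, 2.0, 0.62]
```

View pics/t4c.png

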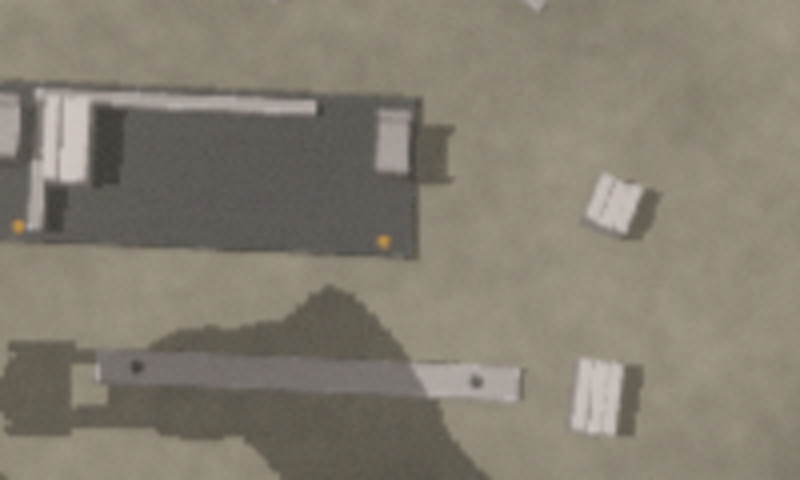

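Run:
```python
from h import *
s=pick(.4155,-.1967,-.11)
if abs(s["opening"]-.05)<.004: place2(.05,-.030)
else: print("??")
over(.40,.30,np.pi/2,.25)
T,C=cams()
for b in blocks(T,C): print("block",[float(v) for v in b])
cv2.imwrite("pics/t5c.png",cv2.resize(T["image"][140:260,190:390],None,fx=4,fy=4,interpolation=cv2.INTER_CUBIC))
```

```text
at block t 35.8 p [ 0.4158 -0.1969  0.0155] F [ 0.1 -0.4 -0.8] op 0.0878 g 0.0
grip t 36.6 p [ 0.4154 -0.1967  0.0151] F [-1.9  0.8  4.9] op 0.0499 g 45.0
lifted t 37.6 p [ 0.4152 -0.1962  0.1393] F [-0.4  0.1 -2.4] op 0.0495 g 45.0
over t 39.0 p [0.5868 0.1355 0.1203] F [-0.  -0.7 -1.7] op 0.05 g 45.0
low t 40.1 p [0.5871 0.1379 0.0274] F [ 0.   1.2 -1.7] op 0.05 g 45.0
x (np.float64(-8.37247433716611), True) (np.float64(-0.00010481864503517763), np.float64(-0.03677091103953073))
y (np.float64(-8.829602261188864), True) (np.float64(-0.0007562410097444391), np.float64(-0.029321389849896566))
down t 43.6 p [0.5917 0.1451 0.0251] F [-0.2 -0.4  5.7] op 0.0497 g 45.0
(np.float64(-9.072540837535612), True) (np.float64(-9.284655630844782e-05), np.float64(-0.029466929016417003))
(np.float64(-7.164332748218247), True) (np.float64(-0.00017282021157323524), np.float64(-0.029365043066653468))
(np.float64(-11.167999270934747), True) (np.float64(-2.7575491786988038e-05), np.float64(-0.02959814063815821))
released t 47.0 p [0.5917 0.1454 0.1399] F [-0.5  1.5 -0.2] op 0.0848 g 0.0
block [0.5794, 0.1747, 0.0813, 0.0359, 0.5, 2.0, 0.69]
block [0.5512, -0.2083, 1.2273, 0.0274, 0.103, 2.0, 0.46]
block [0.5422, 0.0792, 1.5992, 0.2984, 0.663, 1.0, 0.31]
```

View pics/t5c.png

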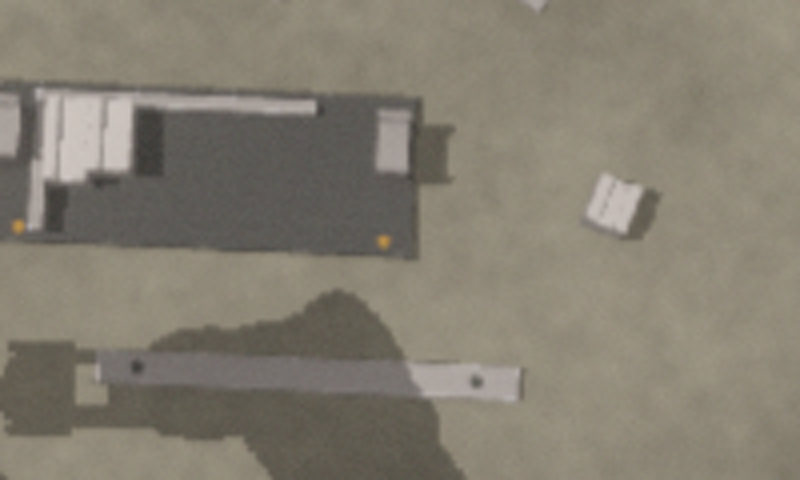

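Run:
```python
from h import *
T,C=cams()
a=T["image"][175:207,325:357]; u,v=proj(C,[.551,-.208,.02])[0].astype(int); b=C["image"][v-16:v+16,u-16:u+16]
cv2.imwrite("pics/e6.png",cv2.resize(np.hstack([a,b]),None,fx=10,fy=10,interpolation=cv2.INTER_CUBIC))
```

```text
(no output)
```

View pics/e6.png

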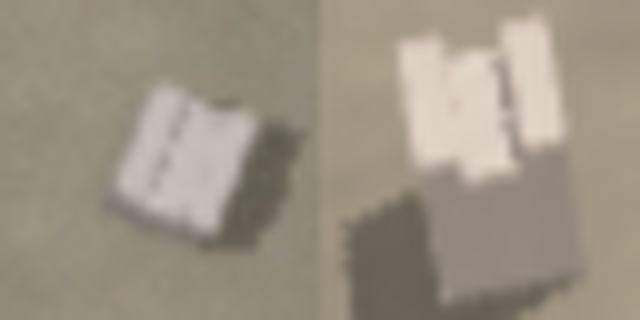

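Run:
```python
from h import *
s=pick(.5507,-.2083,-.34)
if abs(s["opening"]-.034)<.003: place2(.034,-.0595)
else: print("??")
over(.40,.30,np.pi/2,.25)
T,C=cams()
u,v=proj(C,[.60,.13,.03])[0].astype(int)
b=cv2.resize(C["image"][v-50:v+50,u-70:u+50],None,fx=4,fy=4,interpolation=cv2.INTER_CUBIC)
a=cv2.resize(T["image"][150:216,180:300],None,fx=4,fy=4,interpolation=cv2.INTER_CUBIC)[:,:480]
cv2.imwrite("pics/t7.png",np.vstack([a,b])[:600])
for b in r.masks_of(T,"bar")[:2]:
    m=b["region"]; w=ray(T,centre(m),.006); print(b["p"],fit([(T,m)],.024,.3,0,.012,[*w[:2],-.03]))
for c in(T,C): print([(ray(c,d["at"],.062).round(4),d["p"]) for d in r.place_of(c,"rest")[:1]])
```

```text
at block t 51.5 p [ 0.5512 -0.2086  0.0157] F [-0.6 -0.6  0.6] op 0.0877 g 0.0
grip t 52.6 p [ 0.5506 -0.2083  0.015 ] F [-1.3  0.3  1.3] op 0.0334 g 44.9
lifted t 53.5 p [ 0.5502 -0.2079  0.1392] F [-0.2 -0.3 -0.9] op 0.0334 g 44.9
over t 54.8 p [0.5943 0.1057 0.1202] F [-0.1  0.2 -0.6] op 0.0335 g 44.9
low t 55.8 p [0.5943 0.1082 0.0275] F [ 0.5  0.  -1.6] op 0.0338 g 44.9
x (np.float64(-9.1908920454966), True) (np.float64(-0.0001213524853730108), np.float64(-0.06633210114003615))
y (np.float64(-10.475342803916577), True) (np.float64(-0.0005184655269461977), np.float64(-0.05957996687028411))
down t 59.4 p [0.599  0.1148 0.0249] F [-0.8 -0.8  5.2] op 0.034 g 45.0
(np.float64(-10.920057328329044), True) (np.float64(-0.00011352409709467631), np.float64(-0.05963442981875833))
(np.float64(-7.41034928733684), True) (np.float64(-0.0002053016361199672), np.float64(-0.0595367709408806))
(np.float64(-8.857864262145275), True) (np.float64(-7.353569747029637e-05), np.float64(-0.05975847067579737))
released t 63.2 p [0.5989 0.1149 0.14  ] F [-0.   0.3 -0.2] op 0.085 g 0.0
0.9 (array([ 0.42916389,  0.00334437, -0.02915673]), np.float64(0.0830688625574112))
[(array([0.5938, 0.0772, 0.062 ]), 0.85)]
[(array([0.5807, 0.0838, 0.062 ]), 0.77)]
```

View pics/t7.png

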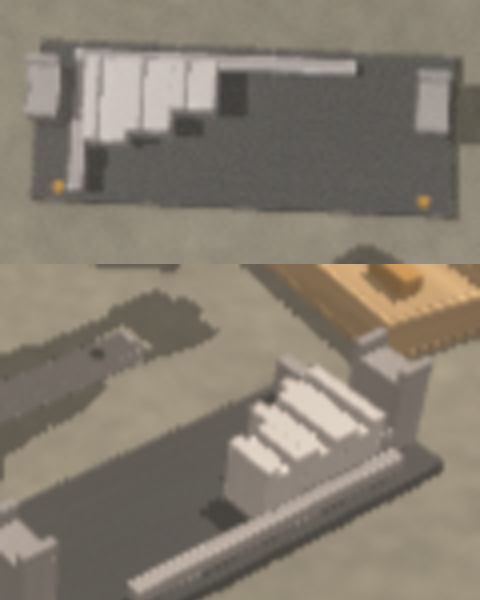

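```bash
cat > p.py <<'E'
from h import *
w=lambda u,v,z: np.array([*CORN,0])+ex*u+ey*v+[0,0,z]
fr=lambda p:(round((p-w(0,0,0))@ex,4),round((p-w(0,0,0))@ey,4))
def probe(n,u,v,z,d,F=6,maxd=.045,lo=True):
    p=w(u,v,.13); over(p[0],p[1],YAW,.13); r.movel(w(u,v,z),velocity=.2)
    q=push(d,F,maxd,step=.002); print(n,q[2],round(q[1],1),fr(q[0]))
    r.movel(q[0]-d*.006); p=r.sense()["ee_pos"]; r.movel([*p[:2],.13],velocity=.25)
r.command_gripper(0,30)
probe("row y",-.017,-.09-.022,.03,ey,8)
for i,L in enumerate((.058,.05,.034)): probe("end x",-L-.024,-.015-.03*i,.03,ex,6)
probe("R near",-.075,-.241,.058,ex); probe("R far",.05,-.241,.058,-ex)
probe("L near",-.075,.029,.058,ex); probe("R out y",-.024,-.285,.058,ey)
st()
E
python3 p.py
```

```text
row y True -9.1 (np.float64(-0.0165), np.float64(-0.0992))
end x True -8.1 (np.float64(-0.0674), np.float64(-0.0161))
end x True -7.0 (np.float64(-0.0595), np.float64(-0.0449))
end x True -11.6 (np.float64(-0.0433), np.float64(-0.0748))
R near True -11.0 (np.float64(-0.0557), np.float64(-0.2403))
R far False 0.5 (np.float64(0.0054), np.float64(-0.2413))
L near True -12.8 (np.float64(-0.0553), np.float64(0.0276))
R out y True -9.4 (np.float64(-0.0238), np.float64(-0.2631))
t 104.5 p [ 0.588  -0.0785  0.1308] F [-0.3 -0.  -0.2] op 0.0004 g 0.0
```

Run:
```python
from h import *
w=lambda u,v,z: np.array([*CORN,0])+ex*u+ey*v+[0,0,z]
r.command_gripper(.06)
x,y=.4292,.0042
over(x,y,-.029,.12); r.movel([x,y,.003],until_force=10); r.movel([x,y,.0025],velocity=.03); st("bar")
r.command_gripper(0,55); r.wait(.2); z0=st("grip")["ee_pos"][2]
r.movel([x,y,.13]); st("up")
p=w(-.025,-.1062,.13); over(p[0],p[1],YAW,.13); st("over")
T,C=cams()
m=r.masks_of(T,"bar")
if m: print(m[0]["p"],m[0]["bbox"])
r.movel(w(-.025,-.1062,.082)); st("near")
a=cv2.resize(T["image"][130:216,170:310],None,fx=5,fy=5,interpolation=cv2.INTER_CUBIC); cv2.imwrite("pics/t8.png",a)
C=r.camera("scene"); u,v=proj(C,[.59,.08,.06])[0].astype(int)
cv2.imwrite("pics/s8.png",cv2.resize(C["image"][v-60:v+60,u-80:u+80],None,fx=5,fy=5,interpolation=cv2.INTER_CUBIC)); print(z0)
```

```text
bar t 107.4 p [0.4296 0.0045 0.003 ] F [ 0.1 -1.  -0. ] op 0.0596 g 0.0
grip t 108.3 p [0.4289 0.0043 0.0025] F [-1.2  0.4  1.6] op 0.0234 g 55.0
up t 109.3 p [0.4287 0.0044 0.1294] F [ 0.5  0.3 -2.7] op 0.0232 g 55.0
over t 110.0 p [0.5896 0.0823 0.1285] F [-0.8 -1.1 -3.4] op 0.0231 g 55.0
0.65 [177.9, 161.7, 117.1, 13.0]
near t 110.7 p [0.5903 0.083  0.0823] F [-0.4 -0.3 -4.6] op 0.0235 g 55.0
0.0024550221238231786
```

View pics/s8.png

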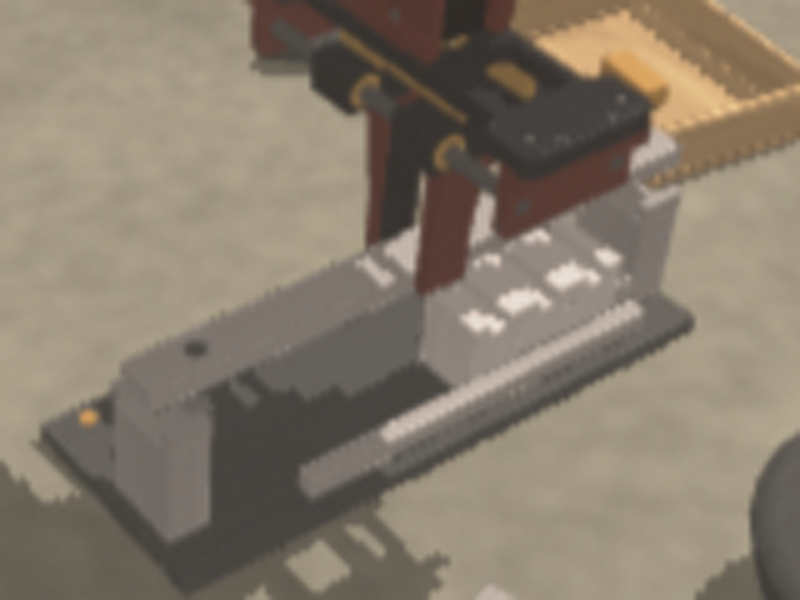

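Run:
```python
from h import *
w=lambda u,v,z: np.array([*CORN,0])+ex*u+ey*v+[0,0,z]
r.movel(w(-.025,-.1062,.067),velocity=.05); st("67")
print(r.movel(w(-.025,-.1062,.0615),velocity=.02,until_force=6)); st("seat?")
```

```text
67 t 111.2 p [0.5903 0.0833 0.0667] F [ 0.8 -0.6 -3.4] op 0.0233 g 55.0
True
seat? t 111.4 p [0.5909 0.0833 0.0645] F [-1.1  0.1  5.8] op 0.0232 g 55.0
```

Run:
```python
from h import *
p=r.sense()["ee_pos"]; r.command_gripper(.05); r.movel([*p[:2],.16],velocity=.2); st("rel")
over(.40,.36,np.pi/2,.28); r.wait(.3)
T,C=cams(); u,v=proj(C,[.59,.08,.06])[0].astype(int)
b=cv2.resize(C["image"][v-45:v+45,u-65:u+65],None,fx=4.5,fy=4.5,interpolation=cv2.INTER_CUBIC)
a=cv2.resize(T["image"][155:195,175:305],None,fx=4.5,fy=4.5,interpolation=cv2.INTER_CUBIC)
cv2.imwrite("pics/t9.png",np.vstack([a,b])); cv2.imwrite("pics/s9.png",C["image"]); st()
```

```text
rel t 112.7 p [0.5904 0.0837 0.1593] F [ 0.5  0.8 -0.4] op 0.05 g 0.0
t 114.4 p [0.4003 0.3597 0.2799] F [ 0.4 -0.7 -0.2] op 0.0496 g 0.0
```

View pics/t9.png

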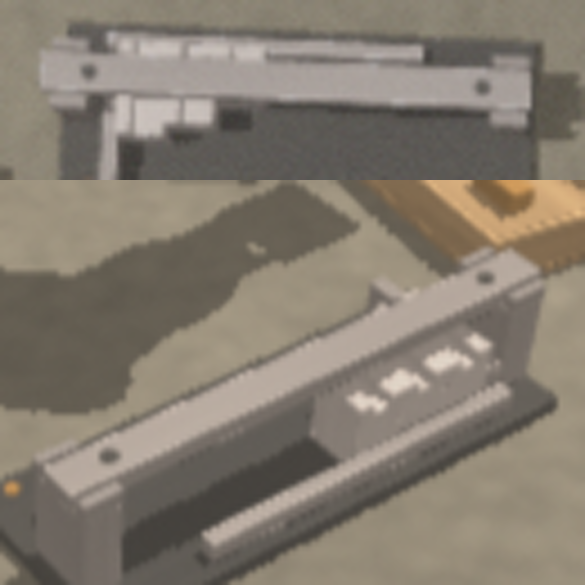

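View pics/s9.png

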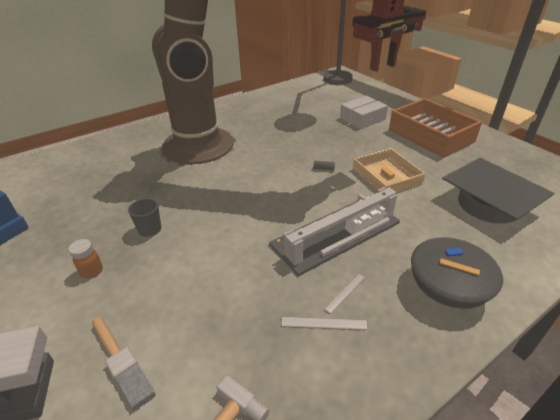

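```bash
python3 -c "
from workcell import r
print(r.close_job())"
```

```text
the job is handed in; nothing more can be done
None
```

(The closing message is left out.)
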